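# Free the eccentric lock and push the section gauge up to the car model

## Task

On the gauge fixture in front of the car model, push the cam's lever round by its upright post until it points straight ahead at the car, so that the cam's low point faces the slide's nose; only then gently push the slide forward by its push plate until it is fully home against its stop. Use the fingertips only, grasp and lift nothing, do not touch the car model, leave the loose things around the fixture where they are, and finish clear of everything.

Things in the scene. Friction and masses are not known exactly. Their poses are not given: they have to be found in the camera images.
- fixture: fixed pale wooden base plate, 12 mm thick; in its own frame x from -135 to 110 mm, y from -72.5 to 112.5 mm. Origin on the table under the cam's pivot; its x axis is 'straight ahead' (from the slide towards the car model), y to the left of that, z up. Fixture coordinates and heights below are from this origin
- cam_lever (a joint): angle (rad) of the cam with its lever. 0: lever points straight ahead (fixture +x), the cam's low point faces the slide's nose. Positive: lever swung clockwise seen from above (1.57: it points to fixture -y). Starts between 1.6 and 2.4, ends at -0.6 and 2.8, no stop or detent at 0. Stiff: stays where left, turns with about 5 N at the post
- cam_centre (a point): centre of the eccentric steel cam disc: 64 mm diameter, 14 to 34 mm above the table, 18 mm from the pivot on the lever's side, 24 mm above the table; turns with the lever
- cam_pivot (a point): point on the cam's vertical pivot axis, 46 mm above the table
- lever_post (a point): half-way up the black upright post near the lever's end: 18 mm diameter, 46 to 88 mm above the table, axis 85 mm from the pivot; this point is 67 mm above the table and moves with the lever. Push it sideways round the pivot. The lever below it is a bar 14 mm wide, 38 to 46 mm above the table, reaching 90 mm from the pivot
- gauge_slide (a joint): travel (m) of the slide along fixture +x: starts between 0 and 0.006, fully home at its stop at 0.0365. About 3 N of friction, stays where left. Unless the cam is near its low point, the slide's nose meets the cam and is blocked part-way; it must not be forced
- slide_nose (a point): middle of the front face of the slide's nose, 24 mm wide, 16 to 34 mm above the table, at fixture y = 0, x = -52 mm at zero travel; moves with the slide
- push_face (a point): centre of the rear (-x) face of the slide's upright push plate: 70 mm wide along fixture y, 8 mm thick, 32 to 80 mm above the table; this point is 60 mm high, at fixture y = 40 mm, x = -112 mm at zero travel, and moves with the slide. Push it towards +x. The carriage below it (fixture y from -25 to 93 mm, rear edge 3 mm behind the plate) is 34 mm high
- template (a point): middle of the plywood section template on the slide's left arm: 5 mm thick, upright, 34 to 124 mm above the table, fixture y = 84 mm, from x = 0 to 86 mm at zero travel (this point at x = 40 mm, 75 mm high); moves with the slide
- car_model: fixed, clay-brown hard model of a car on green foam blocks, 430 mm long across the fixture, about 175 mm wide, 120 mm high; its origin is a reference point on the table about 70 mm ahead of the cam pivot, 70 mm short of the car's near flank (car centre 158 mm along +x from it). Must not be touched by the robot
- tape_roll: bystander, loose, must stay where it is; origin at the centre of its underside. Roll of masking tape, 88 mm across, 24 mm high, beside the fixture
- sanding_block: bystander, loose, must stay where it is; origin at the centre of its underside. Cork block 70 x 40 x 26 mm beside the fixture
- foam_block: bystander, loose, must stay where it is; origin at the centre of its underside. Pale green block 55 x 45 x 40 mm beside the fixture
- cup: bystander, loose, must stay where it is; origin at the centre of its underside. White cup, 68 mm across, 60 mm high, beside the fixture
- steel_bar: bystander, loose, must stay where it is; origin at the centre of its underside. Small steel block 40 x 20 x 16 mm lying on the base plate between cam and template arm
- scraper: bystander, loose, must stay where it is: wooden-handled scraper, 200 mm long, lying on the board to the right
- awl: bystander, loose, must stay where it is: wooden-handled pointed tool, 170 mm long, lying on the board to the left

How it is judged:
By the outcome, as a careful person would: the job done as asked, in the order asked, and still so for the second after the job is handed in, with the robot touching nothing.
It also fails if it takes over 58 s, if anything falls off the work surface, if the arm or the gripper's body presses on something with over 40 N, if the wrist force passes 120 N, or if a joint passes its speed limit or range.

## Robot

A 7-joint arm with a two-finger parallel gripper is mounted at the origin on the work surface. World frame = base frame: x ahead of the robot, y to its left, z up, the work surface at z = 0. Lengths are in m, angles in rad, forces in N, time in s.
With the tool pointing down it reaches from about 0.4 to 0.85 m from the base axis. Payload 4.5 kg.
Tool frame: the origin (TCP) lies midway between the tips of the shut fingers; the grasp point (between the pads) lies 19 mm behind it; z points along the fingers, y is the line along which they close (so a half turn about z gives the same grasp; the last joint's range is limited). The gripper opens to 85 mm and grips with 20 to 120 N. Pads are 22 mm wide; open, the fingers measure 114 mm over their backs; the gripper's body (76 mm by 85 mm) begins 54 mm behind the grasp point. The pads swing forward as they close: fully open they stand 13 mm farther back than shut.
Start: joints at [-1.102, 0.689, -0.195, 1.565, 0.157, 0.902, -0.215], TCP at [0.263, 0.567, 0.197] pointing down, gripper open.
Joint ranges: [-3.01, 3.01], [-0.46, 2.08], [-1.47, 1.51], [0.13, 2.56], [-1, 4.14], [0.04, 2.09], [-2.66, 2.66]. Speed limits (rad/s): [2.57, 2.57, 3.14, 3.14, 3.14, 3.14, 3.14].

## Interface

Orientations are given as a rotation vector (axis times angle).
In Python, from rig import robot gives the robot as it stands. The module is installed in compiled form; this text tells all that it offers.
- The arm moves only by the tool drive_tool, never from a script. Its argument "commands" is a list of rows, each a list of 3 entries, a list of its own where there are three numbers: the finger opening in m, from 0 to 0.0854, then the shift along the tool's x, y, z in m, then the turn, a rotation vector about the tool's x, y, z in degrees. A call has 1 to 10 rows; each row is the pose to reach, as a shift and turn from the pose commanded when the call began, along the tool's axes at that moment; what a row does not reach only later rows make up. A row lasts 1/8 s, in which the tool goes at most 62.5 mm and 10.7 degrees, less where a joint would pass 70% of its speed; a pose out of reach is approached as far as the arm can. A call with a gripper value outside its range is refused whole. The fingers move at their own pace and stop on an object; "grip_force" is the grip in N (left out, the last holds). Time passes only in rows, so rows that repeat a pose let the fingers close. It gives the time, the measured TCP pose, the force, the opening and the grip force at its end, in the units of the state.
- robot.get_state(): the state, without advancing time (a new reading comes with each control period).
- robot.grab_frame(name): name is "scene" or "top"; returns a dict with "pixels" (384x512x3 uint8, red, green, blue), "z_map" (384x512 float32, m along the optical axis (not along the pixel's ray), 0 where there is no reading), "fx", "fy", "cx", "cy" (pixels), "D" ([k1, k2, p1, p2, k3] as OpenCV has them; the pictures are not rectified), "rvec" (rotation vector, rad) and "tvec" (3), from world to camera coordinates, as OpenCV has them. Camera axes: x right, y down, z forward; pixel columns grow to the right and rows downward; lengths in m; the calibration is good to about 2 mm. A picture is of the moment at which its call begins.
- robot.close_job(): hands the job in; it is judged then, once.
The state is a dict: "time": time; "joint_pos": joint angles; "joint_vel": joint speeds; "effort": joint torques, N m; "tool_pos": TCP position; "ee_rot": TCP orientation; "force": force on the tool from outside, world axes, zero at the start; "wrist_torque": the same for the moment, N m; "width": finger opening in m; "gripper_force": force on a finger pad.
Only numpy, scipy, OpenCV 4.12 (cv2) and the standard library are available. Lean on these libraries where they do the work, as an engineer would, in place of code of your own. Each camera call takes 0.05 s, during which the arm holds its last target. There are 200 camera calls.

## Working session

There is one attempt and no reset: what is moved stays moved. The work goes in short steps, Python scripts to look and compute and a tool call to move; the robot and the scene stay as the last step left them, time stands still between calls to the robot, and variables do not carry over. Pictures are saved under pics/ and viewed, at most 10 in all, crops included, and the job is handed in when it is done.

Besides the shell and the picture viewer there is one more tool, called after "Call:" by a JSON object that holds its "op" and its "data". drive_tool: Moves the arm, as the interface text tells. Its arguments: {"type":"object","properties":{"commands":{"type":"array"},"grip_force":{"type":"number"}},"required":["commands"]}

```bash
mkdir -p pics
cat > h.py <<'E'
import numpy as np,cv2
from rig import robot
def grab(n,save=None):
    f=robot.grab_frame(n)
    if save: cv2.imwrite('pics/'+save,f['pixels'][:,:,::-1])
    return f
def K(f): return np.array([[f['fx'],0,f['cx']],[0,f['fy'],f['cy']],[0,0,1.]])
def pix2w(f,u,v,h=None):
    "world point at pixel: by depth, or on plane z=h"
    R=cv2.Rodrigues(np.array(f['rvec'],float))[0];t=np.array(f['tvec'],float).ravel()
    p=cv2.undistortPoints(np.array([[[u,v]]],float),K(f),np.array(f['D'],float))[0,0]
    d=np.array([p[0],p[1],1.]);c=-R.T@t;r=R.T@d
    s=(h-c[2])/r[2] if h is not None else float(f['z_map'][int(round(v)),int(round(u))])
    return c+s*r
def w2pix(f,P):
    return cv2.projectPoints(np.array(P,float).reshape(-1,3),np.array(f['rvec'],float),np.array(f['tvec'],float),K(f),np.array(f['D'],float))[0].reshape(-1,2)
E
python3 - <<'E'
from h import *
f=grab('top','top.png');g=grab('scene','scene.png')
import pickle;pickle.dump((f,g),open('f0.pkl','wb'))
s=robot.get_state();print(s['tool_pos'],s['ee_rot'],s['width'],s['time'])
E
```

```text
[0.26304436 0.56623386 0.19594598] [-6.77417555e-01 -3.06745951e+00  2.64486002e-03] 0.08569407612256151 0.1
```

View pics/top.png

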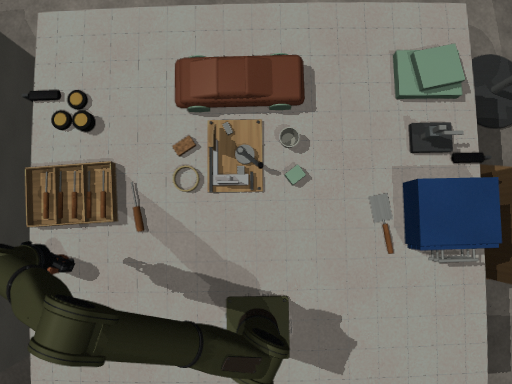

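View pics/scene.png

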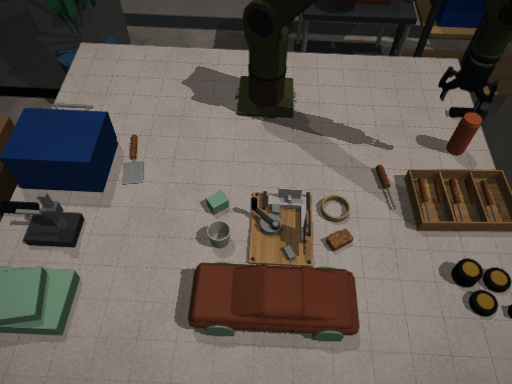

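The top view shows the fixture at about (236,156), with the car ahead of it (up). The lever runs from (245,154) to about (262,166). I'll enlarge both views.

Run:
```python
from h import *
import pickle
f,g=pickle.load(open('f0.pkl','rb'))
a=f['pixels'][112:200,165:310,::-1];b=g['pixels'][180:270,195:360,::-1]
a=cv2.resize(a,None,fx=5,fy=5,interpolation=cv2.INTER_CUBIC);b=cv2.resize(b,None,fx=4.4,fy=4.4,interpolation=cv2.INTER_CUBIC)
cv2.imwrite('pics/topc.png',a);cv2.imwrite('pics/scc.png',b)
for u,v in [(209,121),(264,121),(209,191),(264,191)]: print(pix2w(f,u,v,.012),pix2w(f,u,v))
```

```text
[0.69062312 0.15052378 0.012     ] [0.6893983  0.14995179 0.01744414]
[ 0.68666444 -0.03581033  0.012     ] [ 0.68956829 -0.03605182 -0.0010596 ]
[0.4529527 0.1526143 0.012    ] [0.45183554 0.15084938 0.02857954]
[ 0.44947815 -0.03090417  0.012     ] [ 0.45030339 -0.0310974  -0.00068085]
```

View pics/topc.png

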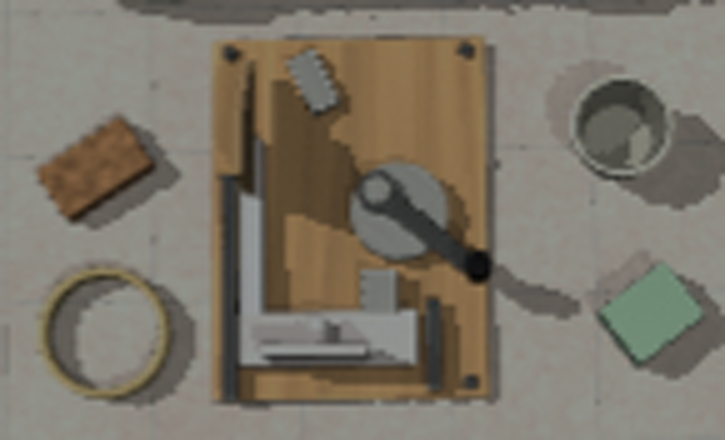

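View pics/scc.png

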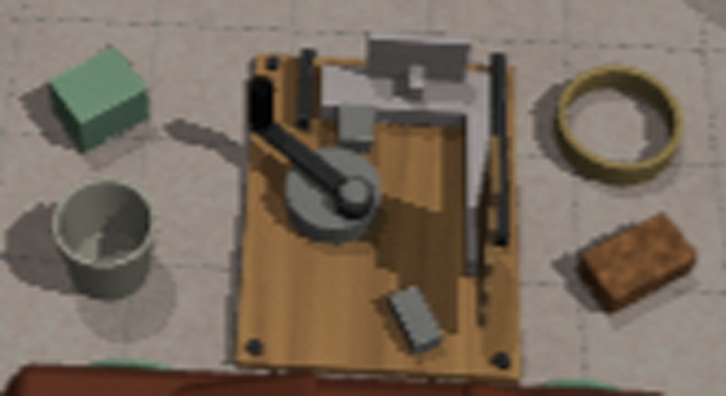

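The enlarged top view shows the plate corners at (214,37), (484,37), (492,400) and (214,400). The pivot cap is at (378,188), the post at (478,263), and the push plate's rear edge runs from (262,358) to (368,352). The lever points right and back, about 2.2 rad.

Run:
```python
from h import *
import pickle
f,g=pickle.load(open('f0.pkl','rb'))
def c(x,y,h): return pix2w(f,(x+.5)/5-.5+165,(y+.5)/5-.5+112,h)
def d(x,y,h): return pix2w(g,(x+.5)/4.4-.5+195,(y+.5)/4.4-.5+180,h)
P=np.array([c(214,37,.012),c(484,37,.012),c(488,400,.012),c(214,400,.012)])[:,:2]
F=np.array([[.11,.1125],[.11,-.0725],[-.135,-.0725],[-.135,.1125]])
m=P.mean(0);n=F.mean(0);H=(F-n).T@(P-m);U,S,V=np.linalg.svd(H);R=V.T@U.T
t=m-R@n;print('origin',t,'yaw',np.degrees(np.arctan2(R[1,0],R[0,0])));print('res',F@R.T+t-P)
print('pivot top',c(378,188,.05),'scene',d(354,196,.05))
print('post top',c(478,263,.088),'scene',d(261,84,.088))
print('plate top ends',c(262,352,.08),c(368,348,.08),'scene',d(370,37,.08),d(470,44,.08))
print('scene plate corners',d(250,56,.012),d(516,68,.012),d(238,362,.012),d(520,376,.012))
for n,x,y,h in [('cup',622,127,.06),('foam',650,313,.04),('tape',105,333,.024),('cork',95,168,.026)]: print(n,c(x,y,h))
# yaw from depth-coloured wood edges: shot of depth at template
Z=f['z_map']
pts=np.array([pix2w(f,u,v) for v in range(118,196) for u in range(205,268)])
k=(pts[:,2]>.06)&(pts[:,2]<.14);print(np.round(pts[k],3).tolist()[:70])
```

```text
origin [0.58474947 0.04531079] yaw -0.7403050261620564
res [[-1.46906857e-03  4.65106668e-04]
 [ 6.69400487e-05 -1.44872909e-03]
 [ 1.23358117e-03 -5.71737850e-04]
 [ 1.68547351e-04  1.55536027e-03]]
pivot top [0.58570257 0.04482987 0.05      ] scene [0.58788793 0.04494261 0.05      ]
post top [ 0.53015736 -0.01941025  0.088     ] scene [ 0.52793626 -0.01987677  0.088     ]
plate top ends [0.47667237 0.11948801 0.08      ] [0.47793167 0.0517507  0.08      ] scene [0.47953912 0.05211229 0.08      ] [0.48150013 0.12003614 0.08      ]
scene plate corners [ 0.45192678 -0.03036837  0.012     ] [0.45153745 0.16037384 0.012     ] [ 0.69360072 -0.02577929  0.012     ] [0.69371625 0.15580793 0.012     ]
cup [ 0.62127754 -0.11539032  0.06      ]
foam [ 0.50094375 -0.13202517  0.04      ]
tape [0.49623757 0.22895991 0.024     ]
cork [0.60705202 0.23491551 0.026     ]
[[0.664, 0.131, 0.071], [0.664, 0.128, 0.068], [0.657, 0.13, 0.087], [0.661, 0.129, 0.066], [0.654, 0.13, 0.088], [0.656, 0.128, 0.074], [0.651, 0.13, 0.086], [0.655, 0.129, 0.066], [0.646, 0.129, 0.092], [0.65, 0.128, 0.073], [0.6
[... 653 characters left out ...]
 [0.611, 0.13, 0.124], [0.613, 0.128, 0.112], [0.62, 0.128, 0.074], [0.607, 0.133, 0.127], [0.607, 0.129, 0.127], [0.611, 0.128, 0.105], [0.617, 0.128, 0.073], [0.605, 0.133, 0.121], [0.604, 0.129, 0.127], [0.607, 0.128, 0.109], [0.613, 0.128, 0.079], [0.601, 0.133, 0.125], [0.602, 0.13, 0.124], [0.604, 0.128, 0.108], [0.61, 0.128, 0.079], [0.598, 0.133, 0.126], [0.599, 0.13, 0.123], [0.601, 0.128, 0.108], [0.605, 0.127, 0.085], [0.595, 0.133, 0.125], [0.595, 0.13, 0.123], [0.598, 0.128, 0.107], [0.604, 0.128, 0.075], [0.593, 0.134, 0.119], [0.592, 0.13, 0.128], [0.594, 0.128, 0.11], [0.6, 0.128, 0.079], [0.59, 0.133, 0.12], [0.588, 0.13, 0.127], [0.592, 0.129, 0.106], [0.597, 0.128, 0.076]]
```

```bash
cat > mv.py <<'E'
import sys
from h import *
from scipy.spatial.transform import Rotation as Ro
def plan(targets,base=None):
    "targets: (x,y,z,azimuth deg of tool x); prints shift mm & turn deg from the pose base (or measured)"
    s=robot.get_state();p=np.array(s['tool_pos']);R=Ro.from_rotvec(s['ee_rot'])
    if base is not None: p=np.array(base[:3]);R=Rd(base[3])
    print('t',round(s['time'],2),'p',np.round(p,4),'az',np.round(np.degrees(np.arctan2(*R.as_matrix()[1::-1,0])),1),'F',np.round(s['force'],1),'q',np.round(s['joint_pos'],2),'w',round(s['width'],3))
    for x,y,z,a in targets:
        print(np.round(R.inv().apply(np.array([x,y,z])-p),4).tolist(),np.round((R.inv()*Rd(a)).as_rotvec(degrees=True),1).tolist())
def Rd(a):
    a=np.radians(a);c,s=np.cos(a),np.sin(a)
    return Ro.from_matrix(np.array([[c,s,0],[s,-c,0],[0,0,-1]]))
E
python3 -c "
from mv import *
plan([(.506,0,.2,155.6-98)])"
```

```text
t 0.1 p [0.263  0.5662 0.1959] az 155.1 F [-0.3 -0.3  0.9] q [-1.1   0.69 -0.19  1.57  0.16  0.9  -0.22] w 0.086
[-0.4588, -0.4113, -0.0033] [-0.1, 0.1, 97.5]
```

Call:
{"op": "drive_tool", "data": {"commands": [[0,[-0.046,-0.041,-0.005],[0,0,10]],[0,[-0.092,-0.082,-0.005],[0,0,20]],[0,[-0.138,-0.123,-0.005],[0,0,29]],[0,[-0.184,-0.164,-0.005],[0,0,39]],[0,[-0.23,-0.206,-0.005],[0,0,49]],[0,[-0.276,-0.247,-0.005],[0,0,59]],[0,[-0.321,-0.288,-0.005],[0,0,68]],[0,[-0.367,-0.329,-0.005],[0,0,78]],[0,[-0.413,-0.37,-0.005],[0,0,88]],[0,[-0.459,-0.411,-0.005],[0,0,98]]]}}

```text
time: 1.35
tool_pos: [0.5069, -0.0009, 0.2016]
ee_rot: [-2.763, -1.494, -0.0]
force: [0.8, 0.3, 0.2]
width: 0.0001
gripper_force: 0.0
```

```bash
python3 -c "
from mv import *
plan([(.506,0,.2,-38),(.506,0,.12,-38)])"
```

```text
t 1.35 p [ 0.5069 -0.0009  0.2016] az 56.8 F [0.8 0.3 0.2] q [-0.24  0.54  0.23  1.92 -0.19  0.7  -0.47] w 0.0
[0.0003, -0.0012, 0.0016] [-0.0, 0.0, 94.8]
[0.0002, -0.0012, 0.0816] [-0.0, 0.0, 94.8]
```

Call:
{"op": "drive_tool", "data": {"commands": [[0,[0,0,0],[0,0,10]],[0,[0,0,0],[0,0,20]],[0,[0,0,0],[0,0,30]],[0,[0,0,0],[0,0,40]],[0,[0,0,0],[0,0,50]],[0,[0,0,0.02],[0,0,60]],[0,[0,0,0.04],[0,0,70]],[0,[0,0,0.06],[0,0,80]],[0,[0,0,0.08],[0,0,88]],[0,[0,-0.001,0.08],[0,0,95]]]}}

```text
time: 2.6
tool_pos: [0.5043, 0.0017, 0.1201]
ee_rot: [2.968, -1.026, -0.005]
force: [-0.5, -0.2, -0.8]
width: -0.0003
gripper_force: 0.0
```

```bash
python3 -c "
from mv import *
plan([(.504,.002,.068,-41)])
f=grab('top');g=grab('scene')
a=cv2.resize(f['pixels'][112:200,165:310,::-1],None,fx=4,fy=4,interpolation=2);b=cv2.resize(g['pixels'][160:280,195:340,::-1],None,fx=4,fy=4,interpolation=2)
cv2.imwrite('pics/c1.png',cv2.resize(b,None,fx=1,fy=1))
"
```

```text
t 2.6 p [0.5043 0.0017 0.1201] az -38.1 F [-0.5 -0.2 -0.8] q [-0.45  0.74  0.6   2.02 -0.74  0.61 -1.57] w -0.0
[-0.0003, -0.0002, 0.0521] [0.1, 0.2, 2.9]
```

View pics/c1.png

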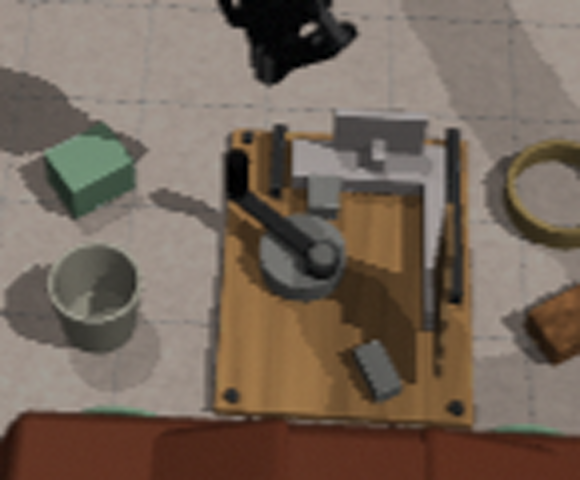

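The shut fingertips are at (267,80), behind and inward of the post at (237,175), and they are clear of it. I'll lower straight down.

Call:
{"op": "drive_tool", "data": {"commands": [[0,[0,0,0.015],[0,0,1]],[0,[0,0,0.03],[0,0,2]],[0,[0,0,0.042],[0,0,3]],[0,[0,0,0.052],[0,0,3]],[0,[0,0,0.052],[0,0,3]]]}}

```text
time: 3.32
tool_pos: [0.505, 0.0013, 0.0689]
ee_rot: [2.943, -1.098, -0.002]
force: [-0.0, 0.0, -0.8]
width: 0.0006
gripper_force: 0.0
```

```bash
cat > arc.py <<'E'
from mv import *
O=np.array([.586,.045])
def arc(phis,off,lag=0):
    "tool pose with its +x face pushing the post at lever azimuth phi (world deg)"
    T=[]
    for p in phis:
        r=np.radians(p);e=np.array([np.cos(r),np.sin(r)]);t=np.array([-e[1],e[0]])
        T.append((*(O+.085*e-off*t),.068,p+90-lag))
    return T
E
python3 -c "
from arc import *
plan(arc([-131,-127,-123,-118,-113,-108,-103,-98,-93,-88,-83],.020))"
```

```text
t 3.33 p [0.505  0.0013 0.0689] az -40.9 F [-0.   0.  -0.8] q [-0.39  0.82  0.51  2.05 -0.85  0.49 -1.53] w 0.001
[0.0124, -0.0011, 0.0009] [0.0, 0.1, 0.1]
[0.0184, 0.0001, 0.0009] [0.0, 0.1, -3.9]
[0.0244, 0.0009, 0.0009] [0.0, 0.1, -7.9]
[0.032, 0.0013, 0.0008] [0.0, 0.1, -12.9]
[0.0397, 0.001, 0.0008] [0.0, 0.1, -17.9]
[0.0472, 0.0, 0.0008] [0.0, 0.1, -22.9]
[0.0547, -0.0016, 0.0008] [0.0, 0.1, -27.9]
[0.0619, -0.0038, 0.0008] [0.0, 0.1, -32.9]
[0.069, -0.0067, 0.0008] [0.0, 0.1, -37.9]
[0.0758, -0.0102, 0.0008] [0.0, 0.1, -42.9]
[0.0822, -0.0142, 0.0008] [0.0, 0.1, -47.9]
```

Call:
{"op": "drive_tool", "data": {"commands": [[0,[0.006,0,0.001],[0,0,0]],[0,[0.012,-0.001,0.001],[0,0,0]],[0,[0.018,0,0.001],[0,0,-4]],[0,[0.024,0.001,0.001],[0,0,-8]],[0,[0.032,0.001,0.001],[0,0,-13]],[0,[0.04,0.001,0.001],[0,0,-18]],[0,[0.047,0,0.001],[0,0,-23]],[0,[0.055,-0.002,0.001],[0,0,-28]],[0,[0.062,-0.004,0.001],[0,0,-33]],[0,[0.069,-0.007,0.001],[0,0,-38]]]}}

```text
time: 4.58
tool_pos: [0.5631, -0.0393, 0.0691]
ee_rot: [3.14, -0.076, 0.001]
force: [-0.4, 0.8, 0.6]
width: -0.0004
gripper_force: 0.0
```

```bash
python3 -c "
from arc import *
plan(arc([-93,-88,-83,-78,-73,-68,-63,-58,-53,-48,-43,-38],.020))
g=grab('scene')
b=cv2.resize(g['pixels'][160:280,195:340,::-1],None,fx=4,fy=4,interpolation=2)
cv2.imwrite('pics/c2.png',b)
"
```

```text
t 4.58 p [ 0.5631 -0.0393  0.0691] az -2.8 F [-0.4  0.8  0.6] q [-0.23  0.83  0.38  1.87 -0.57  0.54 -1.09] w -0.0
[-0.0016, -0.0004, 0.0011] [0.0, -0.1, 0.2]
[0.0059, 0.0011, 0.0011] [0.0, -0.1, -4.8]
[0.0135, 0.0019, 0.0011] [0.0, -0.1, -9.8]
[0.0211, 0.002, 0.0011] [0.0, -0.1, -14.8]
[0.0287, 0.0015, 0.0011] [0.0, -0.0, -19.8]
[0.0362, 0.0003, 0.0011] [0.0, -0.0, -24.8]
[0.0436, -0.0016, 0.0011] [0.0, -0.0, -29.8]
[0.0508, -0.004, 0.0011] [0.0, -0.0, -34.8]
[0.0578, -0.0072, 0.0011] [0.0, -0.0, -39.8]
[0.0644, -0.0108, 0.0011] [0.0, -0.0, -44.8]
[0.0707, -0.0151, 0.0011] [0.1, -0.0, -49.8]
[0.0767, -0.0199, 0.0011] [0.1, -0.0, -54.8]
```

View pics/c2.png

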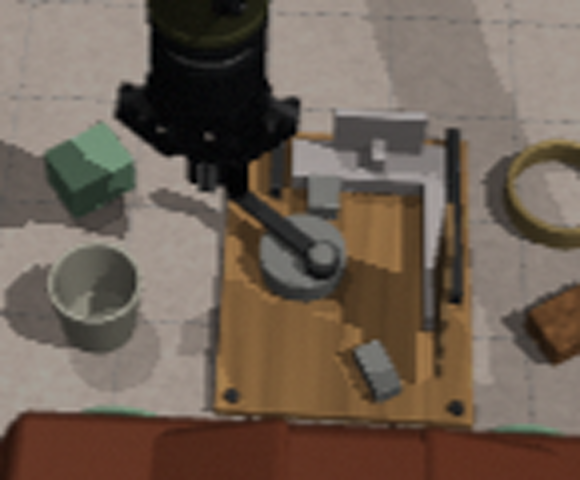

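The lever looks unmoved: its post is still near (237,185), with the fingers at (205,185). The force is near zero too. I'll check the projection before going on.

```bash
python3 -c "
from arc import *
import pickle
f,g=pickle.load(open('f0.pkl','rb'))
pr=lambda P:np.round((w2pix(g,P)-[195,160])*4)
print('tcp c1',pr([.5043,.0017,.1201]),'tcp now',pr([.5631,-.0393,.069]),'post0',pr([.529,-.0195,.088]),'pivot',pr([.586,.045,.05]))
h=grab('scene');print(h['rvec'],g['rvec'],h['tvec'],g['tvec'])
f=grab('top');cv2.imwrite('pics/t2.png',np.hstack([cv2.resize(f['pixels'][122:198,200:290,::-1],None,fx=4,fy=4,interpolation=2),cv2.resize(h['pixels'][190:266,210:300,::-1],None,fx=4,fy=4,interpolation=2)]))
"
```

```text
tcp c1 [[268. 104.]] tcp now [[206. 208.]] post0 [[236. 156.]] pivot [[320. 254.]]
[ 1.81934334  1.91380234 -0.59323551] [ 1.81934334  1.91380234 -0.59323551] [ 0.03660684 -0.35712432  1.65042138] [ 0.03660684 -0.35712432  1.65042138]
```

View pics/t2.png

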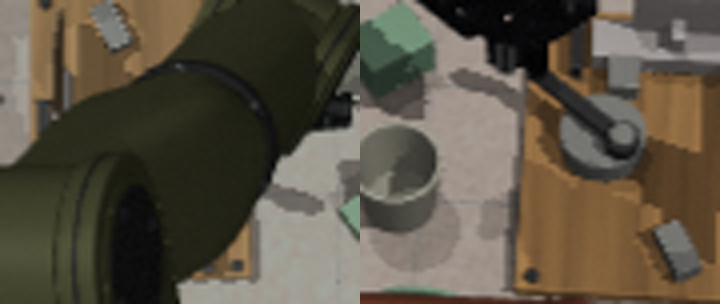

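```bash
python3 -c "
from arc import *
h=grab('scene')
for v in range(194,216,2): print(v,[np.round(pix2w(h,u,v),3).tolist() for u in (243,246,249,252,255)])
"
```

```text
194 [[0.577, -0.048, 0.179], [0.451, -0.048, 0.001], [0.58, -0.032, 0.185], [0.58, -0.024, 0.186], [0.561, -0.016, 0.159]]
196 [[0.577, -0.048, 0.17], [0.558, -0.041, 0.144], [0.578, -0.032, 0.172], [0.567, -0.024, 0.158], [0.571, -0.016, 0.164]]
198 [[0.572, -0.049, 0.154], [0.564, -0.041, 0.142], [0.577, -0.032, 0.161], [0.569, -0.024, 0.15], [0.574, -0.016, 0.159]]
200 [[0.576, -0.048, 0.15], [0.569, -0.041, 0.139], [0.574, -0.032, 0.148], [0.534, -0.025, 0.089], [0.576, -0.016, 0.152]]
202 [[0.568, -0.049, 0.127], [0.573, -0.04, 0.136], [1.248, 0.0, 1.138], [0.534, -0.025, 0.08], [0.535, -0.016, 0.081]]
204 [[0.57, -0.049, 0.121], [0.573, -0.04, 0.127], [0.571, -0.032, 0.123], [0.538, -0.025, 0.074], [0.536, -0.016, 0.072]]
206 [[0.501, -0.054, 0.005], [0.572, -0.04, 0.114], [0.571, -0.032, 0.113], [0.535, -0.025, 0.06], [0.537, -0.016, 0.063]]
208 [[0.503, -0.054, -0.002], [0.507, -0.044, 0.005], [0.504, -0.035, 0.001], [0.536, -0.025, 0.051], [0.539, -0.016, 0.056]]
210 [[0.512, -0.053, -0.0], [0.513, -0.044, 0.002], [0.513, -0.035, 0.003], [0.52, -0.025, 0.015], [0.543, -0.015, 0.051]]
212 [[0.521, -0.053, 0.003], [0.517, -0.044, -0.003], [0.517, -0.034, -0.002], [0.525, -0.025, 0.011], [0.527, -0.016, 0.016]]
214 [[0.527, -0.052, 0.001], [0.524, -0.043, -0.004], [0.527, -0.034, 0.002], [0.533, -0.025, 0.013], [0.532, -0.015, 0.011]]
```

The depth map puts the fingertips at a height of about 0.107, not the 0.069 the TCP reading gives, so they passed over the post without touching it. I'll go back along the same path, lower there, and check the tip height in the depth image.

```bash
python3 -c "
from arc import *
plan([(.504,.002,.069,-41),(.504,.002,.045,-41)])"
```

```text
t 4.78 p [ 0.5624 -0.0388  0.0689] az -3.0 F [-1.   0.   0.2] q [-0.23  0.83  0.38  1.88 -0.57  0.54 -1.09] w -0.0
[-0.0605, -0.0377, -0.0002] [-0.0, -0.0, 38.0]
[-0.0605, -0.0377, 0.0238] [-0.0, -0.0, 38.0]
```

Call:
{"op": "drive_tool", "data": {"commands": [[0,[-0.015,-0.009,0],[0,0,9]],[0,[-0.03,-0.019,0],[0,0,19]],[0,[-0.045,-0.028,0],[0,0,28]],[0,[-0.06,-0.038,0],[0,0,38]],[0,[-0.06,-0.038,0],[0,0,38]],[0,[-0.06,-0.038,0.008],[0,0,38]],[0,[-0.06,-0.038,0.016],[0,0,38]],[0,[-0.06,-0.038,0.024],[0,0,38]],[0,[-0.06,-0.038,0.024],[0,0,38]]]}}

```text
time: 5.9
tool_pos: [0.5039, 0.0021, 0.0439]
ee_rot: [2.943, -1.098, -0.002]
force: [-0.2, 0.7, -0.9]
width: 0.0001
gripper_force: 0.0
```

```bash
cat > tip.py <<'E'
from arc import *
def tip(n='scene'):
    h=grab(n);p=np.array(robot.get_state()['tool_pos']);c=w2pix(h,p)[0].astype(int)
    Q=np.array([[*pix2w(h,u,v),u,v] for v in range(c[1]-22,c[1]+4) for u in range(c[0]-8,c[0]+9)])
    k=(np.hypot(Q[:,0]-p[0],Q[:,1]-p[1])<.022)&(Q[:,2]>.05)&(Q[:,2]<.25);Q=Q[k]
    for u in range(c[0]-8,c[0]+9):
        S=Q[Q[:,3]==u]
        if len(S): print(np.round(S[S[:,2].argsort()[:2]],3).tolist())
    return h
E
python3 -c "
from tip import *
plan([]);tip()"
```

```text
t 5.9 p [0.5039 0.0021 0.0439] az -40.9 F [-0.2  0.7 -0.9] q [-0.35  0.85  0.44  2.06 -0.89  0.42 -1.49] w 0.0
[[0.507, -0.019, 0.146, 255.0, 181.0], [0.508, -0.019, 0.152, 255.0, 180.0]]
[[0.504, -0.015, 0.118, 256.0, 186.0], [0.505, -0.016, 0.124, 256.0, 185.0]]
[[0.501, -0.012, 0.089, 257.0, 191.0], [0.503, -0.012, 0.097, 257.0, 190.0]]
[[0.509, -0.009, 0.086, 258.0, 194.0], [0.508, -0.009, 0.089, 258.0, 193.0]]
[[0.513, -0.006, 0.087, 259.0, 195.0], [0.513, -0.006, 0.092, 259.0, 194.0]]
[[0.515, -0.003, 0.085, 260.0, 196.0], [0.517, -0.003, 0.092, 260.0, 195.0]]
[[0.514, 0.0, 0.083, 261.0, 196.0], [0.511, 0.0, 0.084, 261.0, 195.0]]
[[0.513, 0.003, 0.088, 262.0, 195.0], [0.514, 0.003, 0.094, 262.0, 194.0]]
[[0.517, 0.006, 0.093, 263.0, 195.0], [0.517, 0.006, 0.098, 263.0, 194.0]]
[[0.51, 0.009, 0.084, 264.0, 195.0], [0.512, 0.009, 0.092, 264.0, 194.0]]
[[0.512, 0.012, 0.092, 265.0, 194.0], [0.509, 0.012, 0.093, 265.0, 193.0]]
[[0.508, 0.015, 0.091, 266.0, 193.0], [0.507, 0.013, 0.129, 266.0, 185.0]]
[[0.517, 0.016, 0.134, 267.0, 187.0], [0.507, 0.016, 0.134, 267.0, 184.0]]
[[0.504, 0.019, 0.131, 268.0, 184.0], [0.508, 0.019, 0.132, 268.0, 185.0]]
```

The tips are at about 0.084 with the TCP reading 0.044, so the offset is about 39 mm. I'll lower 12 mm more so the tips reach about 0.072, then push.

Call:
{"op": "drive_tool", "data": {"commands": [[0,[0,0,0.006],[0,0,0]],[0,[0,0,0.013],[0,0,0]],[0,[0.006,0,0.013],[0,0,0]],[0,[0.012,-0.001,0.013],[0,0,0]],[0,[0.016,-0.001,0.013],[0,0,-2]],[0,[0.02,0,0.013],[0,0,-5]]]}}

```text
time: 6.7
tool_pos: [0.5179, -0.0094, 0.0316]
ee_rot: [-2.989, 0.962, 0.006]
force: [-4.1, 3.4, 3.7]
width: 0.0
gripper_force: 2.4
```

```bash
sed -i 's/\.068,p+90/.031,p+90/' arc.py; python3 -c "
from arc import *
plan(arc(range(-124,-70,4),.020))"
```

```text
t 6.7 p [ 0.5179 -0.0094  0.0316] az -35.7 F [-4.1  3.4  3.7] q [-0.31  0.88  0.41  2.02 -0.85  0.42 -1.42] w 0.0
[0.0061, 0.0016, 0.0006] [-0.0, 0.2, -1.7]
[0.0121, 0.0027, 0.0006] [-0.0, 0.2, -5.7]
[0.0181, 0.0032, 0.0005] [-0.0, 0.2, -9.7]
[0.0242, 0.0034, 0.0005] [-0.0, 0.2, -13.7]
[0.0303, 0.0032, 0.0005] [-0.0, 0.2, -17.7]
[0.0364, 0.0025, 0.0005] [-0.0, 0.2, -21.7]
[0.0424, 0.0014, 0.0004] [-0.1, 0.2, -25.7]
[0.0483, -0.0002, 0.0004] [-0.1, 0.2, -29.7]
[0.0541, -0.0021, 0.0004] [-0.1, 0.2, -33.7]
[0.0597, -0.0044, 0.0004] [-0.1, 0.2, -37.7]
[0.0651, -0.0071, 0.0003] [-0.1, 0.2, -41.7]
[0.0704, -0.0102, 0.0003] [-0.1, 0.2, -45.7]
[0.0754, -0.0137, 0.0003] [-0.1, 0.2, -49.7]
[0.0802, -0.0174, 0.0003] [-0.1, 0.2, -53.7]
```

The tips are in contact, with about 5 N on the post. I'll push round the arc.

Call:
{"op": "drive_tool", "data": {"commands": [[0,[0.006,0.002,0],[0,0,-2]],[0,[0.012,0.003,0],[0,0,-6]],[0,[0.018,0.003,0],[0,0,-10]],[0,[0.024,0.003,0],[0,0,-14]],[0,[0.03,0.003,0],[0,0,-18]],[0,[0.036,0.003,0],[0,0,-22]],[0,[0.042,0.001,0],[0,0,-26]],[0,[0.048,0,0],[0,0,-30]],[0,[0.054,-0.002,0],[0,0,-34]],[0,[0.06,-0.004,0],[0,0,-38]]]}}

```text
time: 7.95
tool_pos: [0.5683, -0.0412, 0.0312]
ee_rot: [-3.138, -0.065, 0.007]
force: [-4.4, 3.1, 0.5]
width: 0.0001
gripper_force: 2.2
```

```bash
python3 -c "
from arc import *
plan(arc(range(-86,-40,4),.020))
g=grab('scene')
b=cv2.resize(g['pixels'][160:280,195:340,::-1],None,fx=4,fy=4,interpolation=2)
cv2.imwrite('pics/c3.png',b)
"
```

```text
t 7.95 p [ 0.5683 -0.0412  0.0312] az 2.4 F [-4.4  3.1  0.5] q [-0.18  0.89  0.31  1.86 -0.55  0.47 -1.01] w 0.0
[0.0037, 0.0002, 0.0002] [-0.2, 0.3, -1.6]
[0.0097, 0.0012, 0.0001] [-0.2, 0.2, -5.6]
[0.0158, 0.0018, 0.0001] [-0.2, 0.2, -9.6]
[0.0219, 0.002, 0.0001] [-0.2, 0.2, -13.6]
[0.028, 0.0017, 0.0] [-0.2, 0.2, -17.6]
[0.034, 0.001, 0.0] [-0.2, 0.2, -21.6]
[0.04, -0.0001, -0.0] [-0.2, 0.2, -25.6]
[0.0459, -0.0016, -0.0] [-0.2, 0.2, -29.6]
[0.0517, -0.0035, -0.0] [-0.2, 0.2, -33.6]
[0.0574, -0.0058, -0.0001] [-0.2, 0.2, -37.6]
[0.0628, -0.0085, -0.0001] [-0.2, 0.2, -41.6]
[0.0681, -0.0116, -0.0001] [-0.2, 0.2, -45.6]
```

View pics/c3.png

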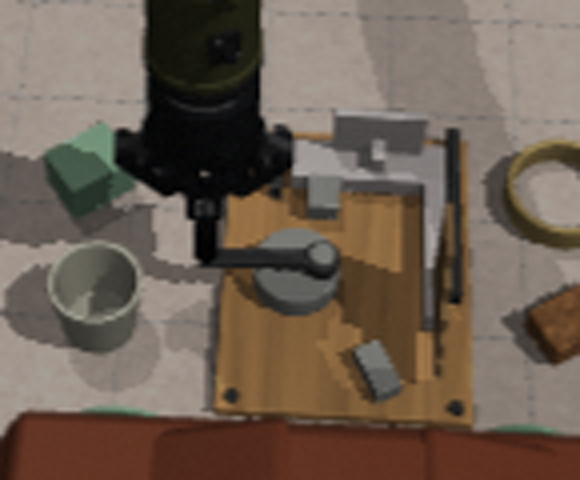

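The lever, from (320,258) to (206,250), now points roughly to fixture -y, and the tips are behind the post at (205,205). The arm is well clear of the cup and the foam block. I'll continue.

Call:
{"op": "drive_tool", "data": {"commands": [[0,[0.006,0.001,0],[0,0,-4]],[0,[0.012,0.002,0],[0,0,-8]],[0,[0.018,0.002,0],[0,0,-12]],[0,[0.024,0.002,0],[0,0,-16]],[0,[0.03,0.002,0],[0,0,-20]],[0,[0.036,0.001,0],[0,0,-24]],[0,[0.042,0,0],[0,0,-28]],[0,[0.048,-0.002,0],[0,0,-32]],[0,[0.054,-0.004,0],[0,0,-36]],[0,[0.06,-0.007,0],[0,0,-40]]]}}

```text
time: 9.25
tool_pos: [0.6275, -0.0347, 0.0311]
ee_rot: [-2.93, -1.13, 0.008]
force: [-5.8, -0.4, 1.3]
width: -0.0001
gripper_force: 2.2
```

```bash
python3 -c "
from arc import *
plan(arc(range(-46,1,4),.020))"
```

```text
t 9.25 p [ 0.6275 -0.0347  0.0311] az 42.2 F [-5.8 -0.4  1.3] q [-0.12  0.92  0.18  1.68 -0.27  0.57 -0.61] w -0.0
[0.0055, -0.0014, 0.0001] [-0.1, 0.2, -1.8]
[0.0115, -0.0004, 0.0001] [-0.2, 0.2, -5.8]
[0.0176, 0.0002, 0.0001] [-0.2, 0.2, -9.8]
[0.0237, 0.0004, 0.0] [-0.2, 0.2, -13.8]
[0.0297, 0.0001, 0.0] [-0.2, 0.2, -17.8]
[0.0358, -0.0006, -0.0] [-0.2, 0.2, -21.8]
[0.0418, -0.0017, -0.0] [-0.2, 0.2, -25.8]
[0.0477, -0.0033, -0.0001] [-0.2, 0.2, -29.8]
[0.0535, -0.0052, -0.0001] [-0.2, 0.2, -33.8]
[0.0591, -0.0075, -0.0001] [-0.2, 0.2, -37.8]
[0.0645, -0.0103, -0.0001] [-0.2, 0.2, -41.8]
[0.0698, -0.0134, -0.0001] [-0.2, 0.2, -45.8]
```

Call:
{"op": "drive_tool", "data": {"commands": [[0,[0.006,-0.001,0],[0,0,-2]],[0,[0.012,0,0],[0,0,-6]],[0,[0.018,0,0],[0,0,-10]],[0,[0.024,0,0],[0,0,-14]],[0,[0.03,0,0],[0,0,-18]],[0,[0.036,-0.001,0],[0,0,-22]],[0,[0.042,-0.002,0],[0,0,-26]],[0,[0.046,-0.003,0],[0,0,-29]]]}}

```text
time: 10.25
tool_pos: [0.6619, -0.0027, 0.0313]
ee_rot: [2.554, 1.826, -0.004]
force: [-1.8, -4.5, -2.6]
width: 0.0004
gripper_force: 2.4
```

```bash
python3 -c "
from arc import *
plan(arc(range(-22,5,4),.020))
g=grab('scene');f=grab('top')
b=cv2.resize(g['pixels'][160:280,195:340,::-1],None,fx=4,fy=4,interpolation=2)
cv2.imwrite('pics/c4.png',b)
"
```

```text
t 10.25 p [ 0.6619 -0.0027  0.0313] az 71.1 F [-1.8 -4.5 -2.6] q [-0.1   0.95  0.07  1.57 -0.09  0.63 -0.32] w 0.0
[-0.004, -0.0034, 0.0003] [0.0, 0.2, 3.1]
[0.0019, -0.0019, 0.0003] [0.0, 0.2, -0.9]
[0.0079, -0.0008, 0.0002] [-0.0, 0.2, -4.9]
[0.014, -0.0001, 0.0002] [-0.0, 0.2, -8.9]
[0.02, 0.0001, 0.0002] [-0.0, 0.2, -12.9]
[0.0261, -0.0001, 0.0002] [-0.0, 0.2, -16.9]
[0.0322, -0.0007, 0.0002] [-0.0, 0.2, -20.9]
```

View pics/c4.png

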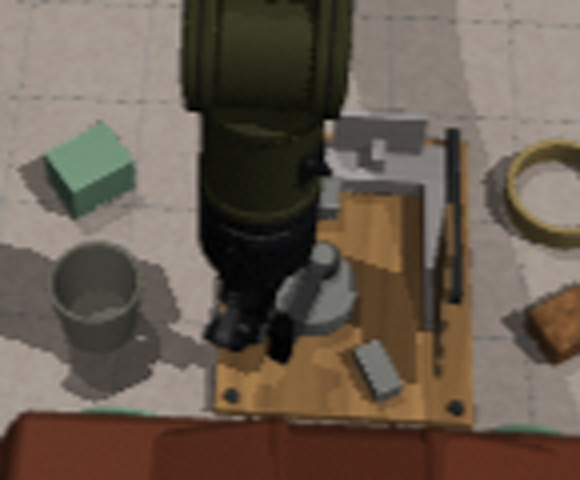

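The post top is at about (282,322). The lever is about 25° short of straight ahead, with the fingertips behind it at (250,320). I'll measure the post numerically.

```bash
cat > post.py <<'E'
from arc import *
def post():
    g=grab('scene')
    Q=np.array([[*pix2w(g,u,v),u,v] for v in range(190,270) for u in range(230,300) if g['z_map'][v,u]>0])
    d=Q[:,:2]-O;r=np.hypot(*d.T);a=np.degrees(np.arctan2(d[:,1],d[:,0]))
    k=(Q[:,2]>.052)&(Q[:,2]<.094)&(r>.065)&(r<.105)&(a>-45)&(a<30)
    for i in np.where(k)[0]: pass
    return g,Q[k],a[k],r[k]
E
python3 -c "
from post import *
g,Q,a,r=post()
o=np.argsort(a)
for i in o: print(np.round(Q[i],3).tolist(),round(a[i],1),round(r[i],3))
print(pix2w(g,195+282.5/4-.5,160+322.5/4-.5,.088)[:2]-O)
"
```

```text
[0.672, 0.001, 0.075, 259.0, 245.0] -26.9 0.097
[0.67, 0.004, 0.077, 260.0, 244.0] -26.2 0.094
[0.671, 0.003, 0.091, 260.0, 242.0] -26.0 0.095
[0.671, 0.004, 0.085, 260.0, 243.0] -25.9 0.095
[0.662, 0.009, 0.091, 262.0, 239.0] -25.6 0.084
[0.672, 0.004, 0.075, 260.0, 245.0] -25.6 0.095
[0.667, 0.006, 0.078, 261.0, 243.0] -25.4 0.09
[0.663, 0.009, 0.088, 262.0, 240.0] -25.1 0.086
[0.67, 0.006, 0.088, 261.0, 242.0] -24.9 0.092
[0.669, 0.006, 0.075, 261.0, 244.0] -24.9 0.092
[0.66, 0.011, 0.087, 263.0, 239.0] -24.6 0.081
[0.666, 0.009, 0.087, 262.0, 241.0] -24.4 0.088
[0.655, 0.014, 0.085, 264.0, 238.0] -24.2 0.076
[0.668, 0.009, 0.08, 262.0, 243.0] -23.6 0.09
[0.669, 0.009, 0.087, 262.0, 242.0] -23.5 0.091
[0.668, 0.009, 0.068, 262.0, 245.0] -23.5 0.089
[0.669, 0.009, 0.075, 262.0, 244.0] -23.4 0.09
[0.664, 0.011, 0.089, 263.0, 240.0] -23.3 0.085
[0.669, 0.01, 0.065, 262.0, 246.0] -23.1 0.09
[0.669, 0.01, 0.053, 262.0, 248.0] -22.9 0.09
[0.66, 0.014, 0.087, 264.0, 239.0] -22.8 0.08
[0.672, 0.01, 0.063, 262.0, 247.0] -22.4 0.093
[0.667, 0.011, 0.09, 263.0, 241.0] -22.4 0.088
[0.656, 0.0
[... 1975 characters left out ...]
0.09
[0.671, 0.021, 0.052, 266.0, 249.0] -15.6 0.089
[0.673, 0.021, 0.068, 266.0, 247.0] -15.6 0.091
[0.673, 0.021, 0.062, 266.0, 248.0] -15.4 0.091
[0.669, 0.023, 0.088, 267.0, 242.0] -15.2 0.086
[0.671, 0.023, 0.087, 267.0, 243.0] -14.7 0.088
[0.662, 0.025, 0.087, 268.0, 240.0] -14.7 0.078
[0.669, 0.023, 0.065, 267.0, 246.0] -14.7 0.085
[0.672, 0.023, 0.083, 267.0, 244.0] -14.4 0.089
[0.673, 0.023, 0.078, 267.0, 245.0] -14.2 0.09
[0.671, 0.024, 0.057, 267.0, 248.0] -14.1 0.087
[0.672, 0.023, 0.066, 267.0, 247.0] -14.0 0.089
[0.666, 0.025, 0.088, 268.0, 241.0] -14.0 0.082
[0.668, 0.025, 0.086, 268.0, 242.0] -13.6 0.084
[0.667, 0.026, 0.08, 268.0, 243.0] -13.5 0.084
[ 0.07729885 -0.02779158]
```

The post is at about -19°, which agrees with the tool pose. I'll push on towards 0, then measure.

Call:
{"op": "drive_tool", "data": {"commands": [[0,[0.006,-0.001,0],[0,0,-4]],[0,[0.011,0,0],[0,0,-7]],[0,[0.016,0,0],[0,0,-10]],[0,[0.02,0,0],[0,0,-13]],[0,[0.0225,0,0],[0,0,-15]],[0,[0.0225,0,0],[0,0,-15]]]}}

```text
time: 11.15
tool_pos: [0.6712, 0.02, 0.032]
ee_rot: [2.295, 2.141, 0.003]
force: [1.9, -4.8, -3.2]
width: -0.0001
gripper_force: 2.3
```

```bash
cat > pm.py <<'E'
from post import *
plan(arc([-1,0,1],.020))
for _ in range(2):
    g,Q,a,r=post()
    Q=Q[(Q[:,2]<.083)&(Q[:,1]>.022)]
    y=Q[:,1];print('y span',y.min(),y.max(),'x max',np.sort(Q[:,0])[-5:])
    f=lambda p:np.hypot(Q[:,0]-p[0],y-p[1])-.009
    from scipy.optimize import least_squares
    s=least_squares(f,[.671,.045],loss='soft_l1',f_scale=.001).x;d=s-O;print('post',s,'az',np.degrees(np.arctan2(d[1],d[0])),np.hypot(*d))
E
python3 pm.py
```

```text
t 11.15 p [0.6712 0.02   0.032 ] az 86.0 F [ 1.9 -4.8 -3.2] q [-0.1   0.95  0.01  1.54 -0.01  0.65 -0.16] w -0.0
[0.0035, -0.0008, 0.001] [0.2, 0.0, -3.0]
[0.005, -0.0006, 0.001] [0.2, 0.0, -4.0]
[0.0065, -0.0003, 0.001] [0.2, 0.0, -5.0]
y span 0.031171885132624817 0.04749131787249947 x max [0.67761071 0.67777349 0.67788455 0.67836859 0.67877384]
post [0.66813798 0.03895662] az -4.208006898873655 0.08236000075264137
y span 0.03162727155132158 0.04758525558369635 x max [0.67789387 0.6781736  0.67818219 0.67892125 0.67964504]
post [0.6682471  0.03867686] az -4.396238462401224 0.08248980152847792
```

Call:
{"op": "drive_tool", "data": {"commands": [[0,[0.0025,0,0.0005],[0,0,-2]],[0,[0.0045,0,0.0005],[0,0,-3]],[0,[0.0045,0,0.0005],[0,0,-3]]]}}

```text
time: 11.62
tool_pos: [0.6723, 0.0248, 0.0321]
ee_rot: [2.238, 2.199, 0.005]
force: [2.0, -4.2, -2.0]
width: 0.0
gripper_force: 2.2
```

```bash
python3 pm.py
```

```text
t 11.62 p [0.6723 0.0248 0.0321] az 89.0 F [ 2.  -4.2 -2. ] q [-0.1   0.95 -0.01  1.53  0.01  0.65 -0.13] w 0.0
[-0.0013, -0.0016, 0.0011] [0.3, 0.0, 0.0]
[0.0002, -0.0013, 0.0011] [0.3, 0.0, -1.0]
[0.0017, -0.001, 0.0011] [0.3, 0.0, -2.0]
y span 0.03931012790511398 0.05161676036699022 x max [0.67813718 0.67815516 0.67849846 0.67873621 0.6802749 ]
post [0.66839258 0.04321614] az -1.2403046852881559 0.08241189113914914
y span 0.03943109303780755 0.051246046610452886 x max [0.67787653 0.67800041 0.67810948 0.67910635 0.67914621]
post [0.66835396 0.04256495] az -1.6936312971902223 0.08238995125982851
```

The lever is within about 1° of straight ahead. I'll back off sideways, rise, and cross over to behind the push plate.

Call:
{"op": "drive_tool", "data": {"commands": [[0,[-0.01,0,0],[0,0,0]],[0,[-0.02,0,0],[0,0,0]],[0,[-0.02,0,-0.05],[0,0,0]],[0,[-0.02,0,-0.1],[0,0,0]],[0,[-0.02,0,-0.15],[0,0,0]],[0,[0,-0.06,-0.15],[0,0,0]],[0,[0.02,-0.12,-0.15],[0,0,0]],[0,[0.04,-0.18,-0.15],[0,0,0]],[0,[0.06,-0.24,-0.15],[0,0,1]],[0,[0.06,-0.257,-0.15],[0,0,1]]]}}

```text
time: 12.98
tool_pos: [0.4093, 0.0908, 0.1815]
ee_rot: [-2.252, -2.186, 0.003]
force: [1.0, -0.5, 0.2]
width: 0.0
gripper_force: 0.0
```

```bash
python3 -c "
from arc import *
plan([(.425,.085,.1,90),(.425,.085,.02,90)])
h=grab('scene')
# post, plate measurements unobstructed
Q=np.array([[*pix2w(h,u,v),u,v] for v in range(175,270) for u in range(225,320) if h['z_map'][v,u]>0])
k=(abs(Q[:,1]-.085)<.03)&(Q[:,0]<.52)&(Q[:,0]>.44)&(Q[:,2]>.045)&(Q[:,2]<.085);print('plate x (front face)',np.percentile(Q[k,0],[5,25,50,75,95]),k.sum())
b=cv2.resize(h['pixels'][160:280,195:340,::-1],None,fx=4,fy=4,interpolation=2)
cv2.imwrite('pics/c5.png',b)
from scipy.optimize import least_squares
q=Q[(Q[:,2]>.052)&(Q[:,2]<.083)&(abs(Q[:,1]-.045)<.02)&(Q[:,0]>.65)&(Q[:,0]<.69)]
print(q[:,1].min(),q[:,1].max(),least_squares(lambda p:np.hypot(q[:,0]-p[0],q[:,1]-p[1])-.009,[.671,.045],loss='soft_l1',f_scale=.001).x)
"
```

```text
t 12.97 p [0.4093 0.0908 0.1815] az 88.3 F [ 1.  -0.5  0.2] q [-0.33  0.46  0.    2.17 -0.01  0.51 -0.35] w 0.0
[-0.0054, 0.0161, 0.0814] [-0.2, -0.0, -1.7]
[-0.0054, 0.0164, 0.1614] [-0.2, -0.0, -1.7]
plate x (front face) [0.47592784 0.47988411 0.48111578 0.48247038 0.49234181] 182
0.034580069175903845 0.05157305150142142 [0.66833851 0.04365757]
```

View pics/c5.png

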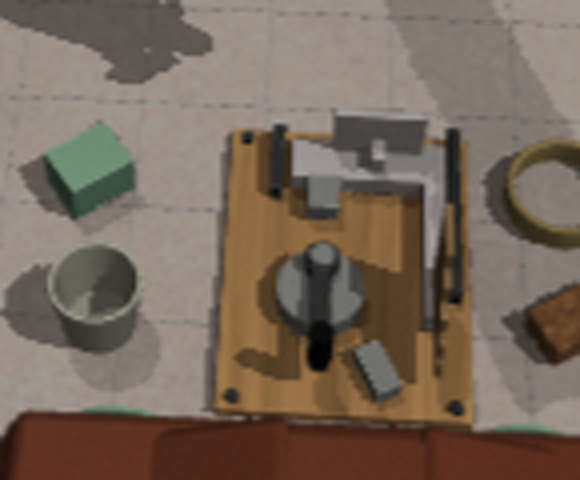

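The lever now points straight ahead: pivot at (320,250), post at (319,340). The loose things have not moved. The push plate spans (333-427, 112-150), with its front face at x≈0.481. I'll descend behind it and make contact.

Call:
{"op": "drive_tool", "data": {"commands": [[0,[-0.003,0.003,0.05],[0,0,-1]],[0,[-0.005,0.006,0.1],[0,0,-2]],[0,[-0.005,0.01,0.14],[0,0,-2]],[0,[-0.005,0.016,0.161],[0,0,-2]],[0,[-0.005,0.022,0.161],[0,0,-2]],[0,[-0.005,0.027,0.161],[0,0,-2]],[0,[-0.005,0.032,0.161],[0,0,-2]],[0,[-0.005,0.036,0.161],[0,0,-2]],[0,[-0.005,0.04,0.161],[0,0,-2]],[0,[-0.005,0.043,0.161],[0,0,-2]]]}}

```text
time: 14.28
tool_pos: [0.4569, 0.0831, 0.0204]
ee_rot: [2.22, 2.223, 0.001]
force: [-0.2, -0.2, 0.2]
width: -0.0001
gripper_force: 0.0
```

```bash
python3 -c "
from arc import *
plan([])"
```

```text
t 14.28 p [0.4569 0.0831 0.0204] az 90.1 F [-0.2 -0.2  0.2] q [-0.28  0.82 -0.01  2.18  0.03  0.14 -0.31] w -0.0
```

Call:
{"op": "drive_tool", "data": {"commands": [[0,[0,0.002,0],[0,0,0]],[0,[0,0.005,0],[0,0,0]],[0,[0,0.008,0],[0,0,0]],[0,[0,0.011,0],[0,0,0]],[0,[0,0.014,0],[0,0,0]],[0,[0,0.017,0],[0,0,0]],[0,[0,0.02,0],[0,0,0]],[0,[0,0.023,0],[0,0,0]],[0,[0,0.026,0],[0,0,0]]]}}

```text
time: 15.4
tool_pos: [0.4826, 0.0829, 0.0201]
ee_rot: [-2.22, -2.223, 0.001]
force: [-3.5, -0.5, -0.5]
width: -0.0
gripper_force: 1.5
```

Call:
{"op": "drive_tool", "data": {"commands": [[0,[0,0.002,0],[0,0,0]],[0,[0,0.004,0],[0,0,0]],[0,[0,0.006,0],[0,0,0]],[0,[0,0.008,0],[0,0,0]],[0,[0,0.01,0],[0,0,0]],[0,[0,0.01,0],[0,0,0]]]}}

```text
time: 16.15
tool_pos: [0.4931, 0.083, 0.0202]
ee_rot: [2.22, 2.222, 0.001]
force: [-2.7, -1.3, -0.9]
width: 0.0002
gripper_force: 1.1
```

Call:
{"op": "drive_tool", "data": {"commands": [[0,[0,0.001,0],[0,0,0]],[0,[0,0.002,0],[0,0,0]],[0,[0,0.003,0],[0,0,0]],[0,[0,0.003,0],[0,0,0]]]}}

```text
time: 16.65
tool_pos: [0.4958, 0.083, 0.0202]
ee_rot: [2.22, 2.223, 0.0]
force: [-2.6, -0.5, -0.4]
width: 0.0002
gripper_force: 1.3
```

Call:
{"op": "drive_tool", "data": {"commands": [[0,[0,0.001,0],[0,0,0]],[0,[0,0.002,0],[0,0,0]],[0,[0,0.003,0],[0,0,0]],[0,[0,0.003,0],[0,0,0]]]}}

```text
time: 17.15
tool_pos: [0.4959, 0.0829, 0.0202]
ee_rot: [-2.217, -2.222, 0.006]
force: [-7.0, -0.8, 3.5]
width: 0.0002
gripper_force: 3.7
```

```bash
cat > sl.py <<'E'
from arc import *
plan([])
h=grab('scene')
Q=np.array([[*pix2w(h,u,v)] for v in range(185,262) for u in range(255,310) if h['z_map'][v,u]>0])
k=(abs(Q[:,1]-.085)<.028)&(Q[:,0]<.54)&(Q[:,0]>.44)&(Q[:,2]>.04)&(Q[:,2]<.075);print('plate front x',np.percentile(Q[k,0],[10,25,50,75]),k.sum())
E
python3 sl.py
```

```text
t 17.15 p [0.4959 0.0829 0.0202] az 90.1 F [-7.  -0.8  3.5] q [-0.25  0.84 -0.01  2.06  0.04  0.25 -0.29] w 0.0
plate front x [0.51482169 0.51586745 0.51697274 0.51856757] 149
```

The slide stopped hard at TCP x = 0.4959 with the force rising to 7 N, matching the expected home position (rear face about 0.510). I'll back off, rise, and check.

Call:
{"op": "drive_tool", "data": {"commands": [[0,[0,-0.008,0],[0,0,0]],[0,[0,-0.025,0],[0,0,0]],[0,[0,-0.05,0],[0,0,0]],[0,[0,-0.05,-0.04],[0,0,0]],[0,[0,-0.06,-0.09],[0,0,0]],[0,[0,-0.08,-0.14],[0,0,0]],[0,[0,-0.09,-0.19],[0,0,0]],[0,[0,-0.09,-0.2],[0,0,0]],[0,[0,-0.09,-0.2],[0,0,0]]]}}

```text
time: 18.32
tool_pos: [0.4102, 0.0837, 0.2208]
ee_rot: [2.218, 2.222, 0.006]
force: [-0.2, -0.2, -1.2]
width: -0.0001
gripper_force: 0.0
```

Run:
```python
import runpy
runpy.run_path('sl.py')
from arc import *
from scipy.optimize import least_squares
h=grab('scene')
Q=np.array([[*pix2w(h,u,v)] for v in range(185,262) for u in range(225,310) if h['z_map'][v,u]>0])
q=Q[(Q[:,2]>.052)&(Q[:,2]<.083)&(abs(Q[:,1]-.045)<.02)&(Q[:,0]>.65)&(Q[:,0]<.69)]
print(q[:,1].min(),q[:,1].max(),least_squares(lambda p:np.hypot(q[:,0]-p[0],q[:,1]-p[1])-.009,[.671,.045],loss='soft_l1',f_scale=.001).x)
```

```text
t 18.32 p [0.4102 0.0837 0.2208] az 90.1 F [-0.2 -0.2 -1.2] q [-0.3   0.39 -0.01  2.13  0.01  0.62 -0.32] w -0.0
plate front x [0.51493984 0.51586866 0.51695741 0.51833407] 148
0.03458987357934488 0.0517497399328157 [0.66857405 0.0436186 ]
```

The slide and lever stayed where I left them, and the arm is clear. I'll hand in.

```bash
python3 -c "
from rig import robot
print(robot.close_job())"
```

```text
the job is handed in; nothing more can be done
None
```

The job is handed in at about 18 s: the lever points straight ahead to within about 1°, the slide was then pushed until it stopped at its expected home position, and the arm finished clear. The first lever push missed, with the fingertips passing just over the post without touching it.

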